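# Change the batch in a gluing jig, lay its hold-down bar and wind the cure timer

### The job

Change over the gluing jig: stand every white (cured) candle cup upright in the black tray, and stand every terracotta cup upright on a cork pad of the jig, wholly on the pad and one to a pad. Then lay the bar flat in the notches of both posts, reaching right across each of them, and after that wind the timer's wing key clockwise, turn by turn, until it is fully wound. Leave the other things on the table where they are.

Things in the scene. Friction and masses are not known exactly. Their poses are not given: they have to be found in the camera images.
- jig: Fixed gluing jig: wooden board 360 (x) x 120 x 15 mm, origin at the centre of its underside. Three black-edged cork pads, 66 mm across, flush with its top, in a row at x = -80, 0, 80 mm. At x = -145 and 145 stand blue posts (20 mm in x, 50 in y), each with a notch on top, open upwards: 32 mm wide in y, floor 79 mm above the table, prongs 9 mm thick, tips at 97 mm. The bar lies in both, along x.
- pad0 (a point): centre of the near cork pad (jig x = -80 mm), on its top face 15 mm above the table; axes as the jig's
- pad1 (a point): centre of the middle cork pad (jig x = 0 mm), on its top face 15 mm above the table; axes as the jig's
- pad2 (a point): centre of the far cork pad (jig x = 80 mm), on its top face 15 mm above the table; axes as the jig's
- bar: Loose aluminium hold-down bar, 340 (x) x 24 (y) x 10 mm, 0.3 kg; a red upright grip in the middle of its top, 60 mm long (x), 16 mm wide (y), from 10 to 42 mm above the underside. Origin: centre of the underside. In the notches its underside is 79 mm above the table, 4 mm above the rims of cups on the pads. Starts on the table.
- terra0: Terracotta (new batch) straight round candle cup, 46 mm diameter, 60 mm tall, 0.16 kg, candle inside so closed below the rim, cork foot; origin at the centre of its underside, z up along its axis; starts on the table; may be absent
- terra1: Terracotta (new batch) straight round candle cup, 46 mm diameter, 60 mm tall, 0.16 kg, candle inside so closed below the rim, cork foot; origin at the centre of its underside, z up along its axis; starts on the table; may be absent
- terra2: Terracotta (new batch) straight round candle cup, 46 mm diameter, 60 mm tall, 0.16 kg, candle inside so closed below the rim, cork foot; origin at the centre of its underside, z up along its axis; starts on the table; may be absent
- white0: White (cured batch) straight round candle cup, 46 mm diameter, 60 mm tall, 0.16 kg, candle inside so closed below the rim, cork foot; origin at the centre of its underside, z up along its axis; starts on a jig pad; may be absent
- white1: White (cured batch) straight round candle cup, 46 mm diameter, 60 mm tall, 0.16 kg, candle inside so closed below the rim, cork foot; origin at the centre of its underside, z up along its axis; starts on a jig pad; may be absent
- white2: White (cured batch) straight round candle cup, 46 mm diameter, 60 mm tall, 0.16 kg, candle inside so closed below the rim, cork foot; origin at the centre of its underside, z up along its axis; starts on a jig pad; may be absent
- tray: Fixed black tray, 150 (x) x 170 (y) mm outside, walls 4 mm thick and 22 mm tall, floor 4 to 5 mm thick; origin at the centre of its underside. Room for two cups side by side along y.
- timer: Fixed green clockwork timer, a box 100 x 100 mm, 70 mm tall, with a round white dial on top (a red mark at the end of its scale); origin at the centre of its underside. A brass wing key turns on its top.
- key (a joint): angle of the wing key in rad: 0 run down, grows clockwise seen from above, 5.8 fully wound, at a stop. Sprung (needs 0.1 to 0.15 N m), but a ratchet keeps it where it is left. Starts between 0.2 and 1.0. A black pointer on the key's disc reaches the dial's red mark when fully wound.
- key_grip (a point): point on the key's vertical axis at the height to grip, 99 mm above the table. The wings are a flat plate 56 mm long along this frame's x, 10 mm thick across y, from 81 to 111 mm above the table, over a brass disc of 72 mm diameter with its top at 76 mm. The frame turns with the key.
- compote: bystander: brass footed bowl, 96 mm across, 85 mm tall; origin under its centre
- budvase: bystander: white bud vase, 64 mm across, 110 mm tall; origin under its centre
- spray: bystander: white bottle with blue cap, 60 mm across, 170 mm tall; origin under its centre
- gluepot: bystander: white glue jar with yellow lid, 64 mm across, 70 mm tall; origin under its centre
- taperoll: bystander: paper tape roll lying flat, 90 mm across, 25 mm tall; origin under its centre
- spool: bystander: wooden spool, 60 mm across, 50 mm tall; origin under its centre
Mind the look-alikes: they are no part of the job. Leave any blue or green look-alike of the white0 alone.

How it is judged (in metres and radians):
On the way, in this order (a step that is already met when the one before it is completed fails the run):
1. all white cups stand in the tray and all terracotta cups on pads, let go ((horizontal distance between terra0 and pad0 below 0.012 m or horizontal distance between terra0 and pad1 below 0.012 m or horizontal distance between terra0 and pad2 below 0.012 m) and z of terra0 in the frame of jig between 0.011 and 0.019 m and angle between each of terra0, terra1, terra2, white0, white1, white2's own z axis and vertical below 0.1 rad and (horizontal distance between terra1 and pad0 below 0.012 m or horizontal distance between terra1 and pad1 below 0.012 m or horizontal distance between terra1 and pad2 below 0.012 m) and z of terra1 in the frame of jig between 0.011 and 0.019 m and (horizontal distance between terra2 and pad0 below 0.012 m or horizontal distance between terra2 and pad1 below 0.012 m or horizontal distance between terra2 and pad2 below 0.012 m) and z of terra2 in the frame of jig between 0.011 and 0.019 m and x of white0 in the frame of tray between -0.055 and 0.055 m and y of white0 in the frame of tray between -0.065 and 0.065 m and z of white0 in the frame of tray between -0.002 and 0.012 m and x of white1 in the frame of tray between -0.055 and 0.055 m and y of white1 in the frame of tray between -0.065 and 0.065 m and z of white1 in the frame of tray between -0.002 and 0.012 m and x of white2 in the frame of tray between -0.055 and 0.055 m and y of white2 in the frame of tray between -0.065 and 0.065 m and z of white2 in the frame of tray between -0.002 and 0.012 m and contact force between the fingers and terra0 below 0.5 N and contact force between the fingers and terra1 below 0.5 N and contact force between the fingers and terra2 below 0.5 N and contact force between the fingers and white0 below 0.5 N and contact force between the fingers and white1 below 0.5 N and contact force between the fingers and white2 below 0.5 N), for 0.2 s.
2. the bar lies in both notches (x of bar in the frame of jig between -0.015 and 0.015 m and y of bar in the frame of jig between -0.007 and 0.007 m and z of bar in the frame of jig between 0.075 and 0.084 m and angle between the x axis of bar and the x axis of jig, either way round below 0.08 rad and angle between bar's own z axis and vertical below 0.05 rad), for 0.2 s.
3. the timer is fully wound (value of joint key above 5.55 rad), for 0.2 s.
At the end, for the whole second after the job is handed in: Whites upright on the tray floor; terracottas upright (0.1 rad) on the jig, centres within 12 mm of pad centres; the bar level in both notches, its middle within 15 mm of the jig's; the key at 5.55 rad or more (stop at 5.8); all at rest (all of step 2 and (horizontal distance between terra0 and pad0 below 0.012 m or horizontal distance between terra0 and pad1 below 0.012 m or horizontal distance between terra0 and pad2 below 0.012 m) and z of terra0 in the frame of jig between 0.011 and 0.019 m and angle between each of terra0, terra1, terra2, white0, white1, white2's own z axis and vertical below 0.1 rad and (horizontal distance between terra1 and pad0 below 0.012 m or horizontal distance between terra1 and pad1 below 0.012 m or horizontal distance between terra1 and pad2 below 0.012 m) and z of terra1 in the frame of jig between 0.011 and 0.019 m and (horizontal distance between terra2 and pad0 below 0.012 m or horizontal distance between terra2 and pad1 below 0.012 m or horizontal distance between terra2 and pad2 below 0.012 m) and z of terra2 in the frame of jig between 0.011 and 0.019 m and x of white0 in the frame of tray between -0.055 and 0.055 m and y of white0 in the frame of tray between -0.065 and 0.065 m and z of white0 in the frame of tray between -0.002 and 0.012 m and x of white1 in the frame of tray between -0.055 and 0.055 m and y of white1 in the frame of tray between -0.065 and 0.065 m and z of white1 in the frame of tray between -0.002 and 0.012 m and x of white2 in the frame of tray between -0.055 and 0.055 m and y of white2 in the frame of tray between -0.065 and 0.065 m and z of white2 in the frame of tray between -0.002 and 0.012 m and value of joint key above 5.55 rad and linear speed of each of terra0, terra1, terra2, white0, white1, white2, bar below 0.02 m/s); the robot touches nothing.
It fails at once if a bystander is pushed more than 30 mm from its place (distance of any of compote, budvase, spray, gluepot, taperoll, spool from where it was at the start of the episode above 0.03 m).
Of terra0, terra1, terra2 only 2 to 3 are there at a start; the rules pass over those that are not, and their reading is None.
Of white0, white1, white2 only 1 to 2 are there at a start; the rules pass over those that are not, and their reading is None.
At some moment in a run one of terra0, terra1, terra2 may be knocked a few centimetres aside while the robot is not near it.
Once in a run the grip may slacken for a moment while it holds something.
It also fails if it takes over 210 s, if anything falls off the work surface, if the arm or the gripper's body presses on something with over 40 N, if the wrist force passes 120 N, or if a joint passes its speed limit or range.

### The arm

A 6-joint arm with a two-finger parallel gripper is mounted at the origin on the work surface. World frame = base frame: x ahead of the robot, y to its left, z up, the work surface at z = 0. Lengths are in mm, angles in rad, forces in N, time in s.
With the tool pointing down it reaches from about 400 to 925 mm from the base axis. Payload 12.5 kg.
Tool frame: the origin (TCP) lies between the finger pads; the fingertips stand env.tip_extent ahead of it and the grasp point (between the pads) lies 11 mm behind it (env.tip_extent is the distance from the TCP to the fingertips, in mm); z points along the fingers, y is the line along which they close (so a half turn about z gives the same grasp; the last joint's range is limited). The gripper opens to 95 mm and grips with 3 to 60 N. Pads are 20 mm wide; open, the fingers measure 119 mm over their backs; the gripper's body (75 mm by 180 mm) begins 59 mm behind the grasp point.
Start: joints at [-1.357, 0.491, 1.559, -0, 1.092, -0.106], TCP at [196.509, -593.324, 194.361] pointing down, gripper open.
Joint ranges: [-3.1, 3.1], [-0.84, 2.19], [0.05, 2.79], [-1.13, 4.28], [0.06, 2.93], [-2.69, 2.69]. Speed limits (rad/s): [2.22, 2.22, 2.79, 3.14, 3.14, 3.14].

### API

Orientations are given as [roll, pitch, yaw] about the fixed x, y, z axes, in that order (R = Rz(yaw) Ry(pitch) Rx(roll)).
In Python, from cell import env gives the robot as it stands.
- The arm moves only by the tool carry_out, never from a script. Its argument "motion" is a list of rows, each a list of 5 numbers: the shift along the tool's x, y, z in mm, then the turn about the tool's z in degrees, then the closure, from 0 (fully open) to 1 (shut). A call has 1 to 12 rows; each row shifts and turns the commanded pose from where the row before left it, along the tool's axes as they then stand; what a row does not reach is not made up. A row lasts 1/10 s, in which the tool goes at most 50 mm and 8.59 degrees, less where a joint would pass 70% of its speed; a pose out of reach is approached as far as the arm can. A call with a gripper value outside its range is refused whole. The fingers move at their own pace and stop on an object; the grip force is fixed at half the most. Time passes only in rows, so rows that do not move let the fingers close. It gives the time, the measured TCP pose, the force, the opening and the grip force at its end, in the units of the state.
- env.state(): the state, without advancing time (a new reading comes with each control period).
- env.read_camera(name): name is "scene" or "top" or "wrist"; returns a dict with "color" (420x560x3 uint8, red, green, blue), "K" (3x3 intrinsics, pixels), "dist" ([k1, k2, p1, p2, k3] as OpenCV has them; the pictures are not rectified), "R" (3x3) and "t" (3): a world point X has camera coordinates R X + t; the wrist camera has in their place "hand_eye" (4x4, takes a point from camera to tool coordinates, whose origin is the TCP and whose axes are the flange's). Camera axes: x right, y down, z forward; pixel columns grow to the right and rows downward; lengths in mm; the calibration is good to about 2 mm. A picture is of the moment at which its call begins: read the wrist's pose just before it. There is no depth.
- env.job_done(): hands the job in; it is judged then, once.
The state is a dict: "t": time; "joints": joint angles; "qvel": joint speeds; "tau": joint torques, N m; "eef_pos": TCP position; "tcp_rot": TCP orientation; "ft_force": force on the tool from outside, world axes, zero at the start; "moment": the same for the moment, N m; "opening": opening from 0.0 (shut) to 1.0 (fully open); "grip_force": force on a finger pad.
Only numpy, scipy, OpenCV 4.12 (cv2) and the standard library are available. Lean on these libraries where they do the work, as an engineer would, in place of code of your own. Each camera call takes 0.05 s, during which the arm holds its last target. There are 200 camera calls.

## Working session

There is one attempt and no reset: what is moved stays moved. The work goes in short steps, Python scripts to look and compute and a tool call to move; the robot and the scene stay as the last step left them, time stands still between calls to the robot, and variables do not carry over. Pictures are saved under pics/ and viewed, at most 14 in all, crops included, and the job is handed in when it is done.

Besides the shell and the picture viewer there is one more tool, called after "Call:" by a JSON object that holds its "name" and its "arguments". carry_out: Moves the arm, as the interface text tells. Its arguments: {"type":"object","properties":{"motion":{"type":"array"}},"required":["motion"]}

```bash
ls; mkdir -p pics
python3 - <<'E'
from cell import env
import cv2
print(env.state(), env.tip_extent)
for n in ("scene","top"):
    c=env.read_camera(n); cv2.imwrite(f"pics/{n}0.png",c["color"][:,:,::-1])
    print(n,c["K"],c["dist"],c["R"],c["t"])
c=env.read_camera("wrist"); print(c["hand_eye"],c["K"],c["dist"])
E
```

```text
pics
{'t': 0.0, 'joints': array([-1.35661465e+00,  4.91573681e-01,  1.55946361e+00, -6.50275995e-06,
        1.09168008e+00, -1.05604013e-01]), 'qvel': array([ 0.00036817,  0.00135638,  0.00071823,  0.00066297, -0.00049339,
       -0.0004158 ]), 'tau': array([ 2.28442397e-03, -6.12625051e+01, -2.58178639e+01,  6.93399156e-02,
        4.82590939e-02, -9.19180047e-05]), 'eef_pos': array([ 196.43717787, -593.04475923,  193.74810748]), 'tcp_rot': array([-3.14047360e+00, -1.12818777e-04,  3.19788627e-01]), 'ft_force': array([-0.47614379,  0.00103428,  0.40822523]), 'moment': array([-0.01956814,  0.00837198,  0.01804666]), 'grip_force': 0.0, 'opening': 0.9972167560883591} 8.0
scene [[478.68047455   0.         275.55440495]
 [  0.         478.68047455 209.90002306]
 [  0.           0.           1.        ]] [0.05772366 0.         0.         0.         0.        ] [[ 0.51462856  0.85737319 -0.0082859 ]
 [ 0.7166309  -0.43541511 -0.54484295]
 [-0.47074155  0.27445381 -0.83849717]] [-229.94228926 -349.37755742 1597.38199243]
top [[438.17434189   0.         279.01779401]
 [  0.         438.17434189 211.49043793]
 [  0.           0.           1.        ]] [-0.1360944  0.         0.         0.         0.       ] [[ 0.02235092 -0.99971625  0.00823791]
 [-0.99857486 -0.02272332 -0.04828979]
 [ 0.04846328 -0.00714684 -0.9987994 ]] [ -61.88152657  521.90443147 1222.30142239]
[[-6.72464843e-05 -9.63258041e-01 -2.68577629e-01  7.38804541e+01]
 [ 9.99999974e-01 -5.73750026e-06 -2.29802421e-04  9.17396292e-01]
 [ 2.19818065e-04 -2.68577637e-01  9.63258016e-01 -1.91788618e+02]
 [ 0.00000000e+00  0.00000000e+00  0.00000000e+00  1.00000000e+00]] [[301.87086172   0.         278.28687253]
 [  0.         301.87086172 212.46392092]
 [  0.           0.           1.        ]] [-0.01706266  0.          0.          0.          0.        ]
```

View pics/top0.png

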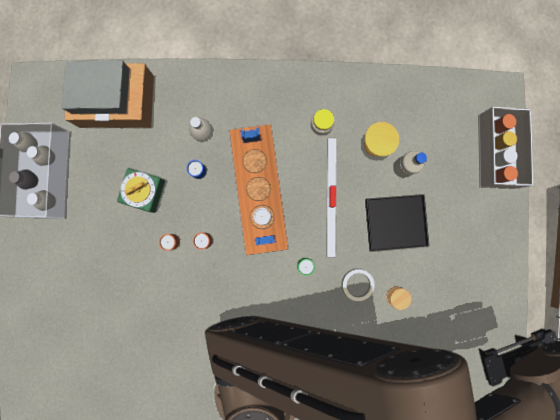

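View pics/scene0.png

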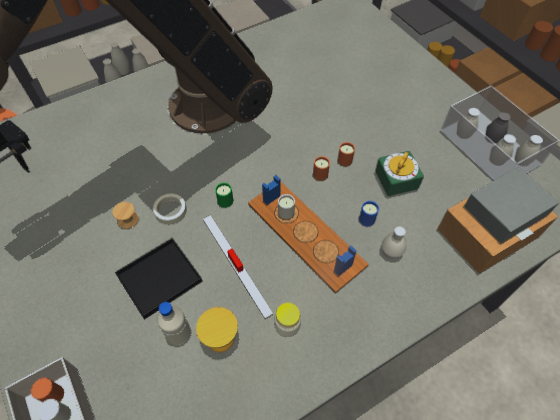

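The top view shows the terracotta cups at (169,242) and (202,241), the white cup on the near pad at (262,217) and the jig around (260,190). The bar is at (332,197) with its red grip at (333,197), the tray is at (397,222) and the timer is at (139,190). The blue (196,169) and green (306,266) cups are look-alikes. So there are two terracottas and one white.

```bash
cat > h.py <<'E'
from cell import env
import cv2, numpy as np
from scipy.spatial.transform import Rotation as Rn
def cam(n):
    s=env.state(); c=env.read_camera(n)
    if n=="wrist":
        T=np.eye(4); T[:3,:3]=Rn.from_euler("xyz",s["tcp_rot"]).as_matrix(); T[:3,3]=s["eef_pos"]
        M=np.linalg.inv(T@c["hand_eye"]); c["R"]=M[:3,:3]; c["t"]=M[:3,3]
    c["hsv"]=cv2.cvtColor(c["color"],cv2.COLOR_RGB2HSV); return c
def w(c,px,z):
    p=cv2.undistortPoints(np.float64(px).reshape(-1,1,2),c["K"],np.float64(c["dist"])).reshape(-1,2)
    d=np.c_[p,np.ones(len(p))]@c["R"]; o=-c["R"].T@c["t"]
    return (o+d*((z-o[2])/d[:,2])[:,None])[:,:2]
def px(c,P):
    return cv2.projectPoints(np.float64(P).reshape(-1,3),cv2.Rodrigues(c["R"])[0],np.float64(c["t"]),c["K"],np.float64(c["dist"]))[0].reshape(-1,2)
def blobs(c,lo,hi,amin=30,roi=None,close=0):
    m=cv2.inRange(c["hsv"],np.array(lo),np.array(hi))
    if roi is not None:
        k=np.zeros_like(m); x0,y0,x1,y1=roi; k[y0:y1,x0:x1]=1; m*=k
    if close: m=cv2.morphologyEx(m,cv2.MORPH_CLOSE,np.ones((close,close),np.uint8))
    cs=cv2.findContours(m,cv2.RETR_EXTERNAL,cv2.CHAIN_APPROX_NONE)[0]
    return sorted([k.reshape(-1,2) for k in cs if cv2.contourArea(k)>=amin],key=lambda k:-cv2.contourArea(k))
def rect(c,k,z):
    return cv2.minAreaRect(w(c,k,z).astype(np.float32))
E
python3 - <<'E'
from h import *
c=cam("top"); np.set_printoptions(precision=1,suppress=True)
big=cv2.resize(c["color"][110:300,100:450,::-1],None,fx=2.28,fy=2.28,interpolation=cv2.INTER_CUBIC); cv2.imwrite("pics/topz.png",big)
for n,(u,v) in dict(board=(240,180),board2=(275,235),pad=(258,188),post=(250,135),terra=(161,242),terrac=(169,242),ring=(195,241),white=(262,217),whiter=(262,207),bar=(332,160),grip=(333,197),tray=(397,222),timer=(123,200),disc=(130,185),key=(139,190),table=(300,220)).items(): print(n,c["hsv"][v,u])
E
```

```text
board [ 12 158 208]
board2 [ 12 159 164]
pad [ 14 125 202]
post [107 166 187]
terra [ 97  10 223]
terrac [105   7 221]
ring [106  14 229]
white [111  11 225]
whiter [ 13  81 211]
bar [111  11 227]
grip [  1 188 217]
tray [150   4  60]
timer [ 74  72 141]
disc [ 26 142 217]
key [ 22 151 137]
table [ 30  18 156]
```

View pics/topz.png

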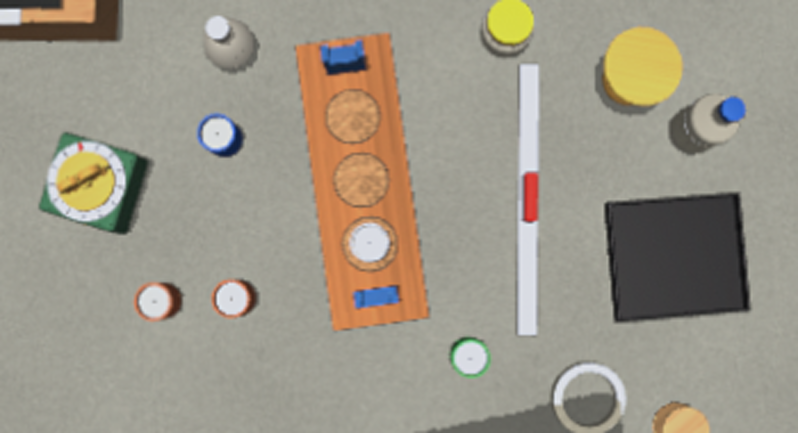

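Run:
```python
from h import *
np.set_printoptions(precision=1,suppress=True)
c=cam("top")
for n,roi in dict(t0=(155,228,183,258),t1=(188,228,216,256),white=(248,203,276,231),blue=(186,158,206,180)).items():
    k=blobs(c,(80,0,195),(140,30,255),20,roi)[0]; e=cv2.fitEllipse(k); print(n,e[0],e[1],w(c,e[0],58))
b=max(blobs(c,(5,120,90),(18,230,255),500,(220,115,300,265),5),key=len); r=rect(c,b,15); print("board",r)
for k in blobs(c,(100,110,60),(115,255,255),20,(220,115,300,265)): print("post",rect(c,k,97))
for k in blobs(c,(90,0,190),(130,40,255),300,(320,130,345,265),3)[:1]: print("bar",rect(c,k,10))
for k in blobs(c,(0,140,80),(5,255,255),20,(320,130,345,265)): print("grip",rect(c,k,42))
for k in blobs(c,(0,0,0),(179,90,75),500,(355,185,440,260),5)[:1]: print("tray",rect(c,k,22))
k=blobs(c,(20,90,60),(35,255,255),100,(115,165,165,215),3)[0]; e=cv2.fitEllipse(k); print("disc",e,w(c,e[0],76))
s=cam("scene")
for n,P in dict(t0=(343,153),t1=(321,169)).items(): pass
for k in blobs(s,(80,0,185),(140,40,255),15,(260,130,370,220)): 
    e=cv2.fitEllipse(k) if len(k)>=5 else None; print("sc",e and e[0],e and e[1],e and w(s,e[0],58))
for k in blobs(s,(0,140,80),(5,255,255),20,(200,230,260,290)): print("grip sc",k.mean(0),rect(s,k,42))
k=blobs(s,(20,90,60),(35,255,255),100,(375,140,425,195),3)[0]; e=cv2.fitEllipse(k); print("disc",e,w(s,e[0],76))
k=c["color"][160:220,110:170,::-1]; cv2.imwrite("pics/key.png",cv2.resize(k,None,fx=9,fy=9,interpolation=cv2.INTER_CUBIC))
```

```text
t0 (166.78851318359375, 241.88827514648438) (11.139781951904297, 11.764892578125) [[431.  254.4]]
t1 (200.92080688476562, 240.49085998535156) (11.983779907226562, 12.597951889038086) [[437.3 160.6]]
white (261.73529052734375, 216.04013061523438) (14.551432609558105, 15.524477005004883) [[507.6  -3.2]]
blue (194.8207244873047, 168.1062774658203) (10.68021011352539, 12.395279884338379) [[634.8 183.7]]
board ((586.2682495117188, 10.152603149414062), (357.61212158203125, 118.26681518554688), 9.16927433013916)
post ((724.4413452148438, 33.068626403808594), (25.643171310424805, 46.25653076171875), 8.939404487609863)
post ((444.1094970703125, -13.604171752929688), (17.771133422851562, 47.41544723510742), 9.417767524719238)
bar ((569.3291015625, -196.77294921875), (337.1061096191406, 22.93372344970703), 0.7638420462608337)
grip ((568.0365600585938, -196.82754516601562), (55.60348129272461, 13.918036460876465), 0.8577756881713867)
tray ((499.53338623046875, -383.7568359375), (146.7330780029297, 172.08343505859375), 5.699947834014893)
disc ((137.14431762695312, 189.01815795898438), (23.696550369262695, 24.578392028808594), 11.212237358093262) [[572.4 336.8]]
grip sc [235.1 259.9] ((576.8945922851562, -199.3430938720703), (18.63315200805664, 68.10980987548828), 89.46430969238281)
disc ((401.3460998535156, 164.58526611328125), (21.754812240600586, 24.015928268432617), 88.28570556640625) [[572.9 339.1]]
```

```bash
cat > d.py <<'E'
import sys
from h import *
def go(x,y,z,yaw):
    s=env.state(); p=s["eef_pos"]; y0=s["tcp_rot"][2]
    D=np.array([x,y])-p[:2]
    X=np.array([np.cos(yaw),np.sin(yaw)]); Y=np.array([np.sin(yaw),-np.cos(yaw)])
    print("turn",round(np.degrees(y0-yaw),1),"then shift",np.round([D@X,D@Y,p[2]-z],1),"t",round(s["t"],1))
if __name__=="__main__": go(*map(float,sys.argv[1:5]))
E
python3 d.py 507.3 -3 150 0.16
```

```text
turn 9.2 then shift [ 400.9 -533.2   44.1] t 0.3
```

View pics/key.png

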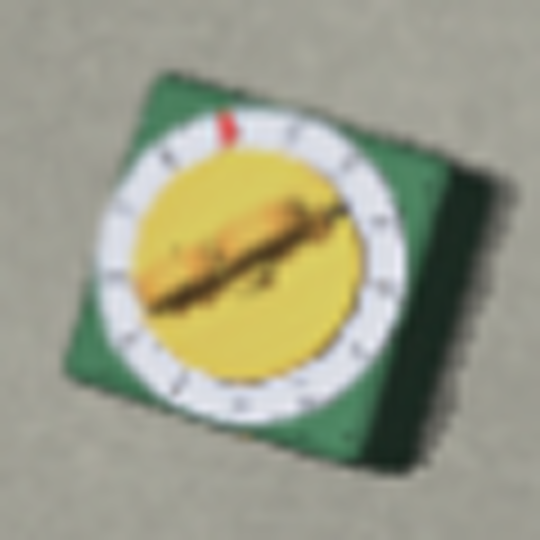

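The key's pointer is at (340,210) in the crop and the red mark is at (228,130), so about 290° of clockwise winding remain (key ≈ 0.7 rad).

Call:
{"name": "carry_out", "arguments": {"motion": [[0, 0, 0, 4.6, 0], [0, 0, 0, 4.6, 0], [28, -38, 0, 0, 0], [28, -38, 0, 0, 0], [28, -38, 0, 0, 0], [28, -38, 0, 0, 0], [28, -38, 0, 0, 0], [28, -38, 0, 0, 0], [28, -38, 0, 0, 0], [28, -38, 0, 0, 0], [28, -38, 0, 0, 0], [28, -38, 0, 0, 0]]}}

```text
t: 1.5
eef_pos: [413.3, -172.0, 194.6]
tcp_rot: [3.141, -0.0, 0.159]
ft_force: [0.9, -0.6, 0.0]
opening: 1.003
grip_force: 0.0
```

Call:
{"name": "carry_out", "arguments": {"motion": [[28, -38, 0, 0, 0], [28, -38, 0, 0, 0], [28, -38, 0, 0, 0], [28, -38, 0, 0, 0.3], [8, -2, 0, 0, 0.3], [0, 0, 0, 0, 0.3], [0, 0, 0, 0, 0.3]]}}

```text
t: 2.2
eef_pos: [506.3, -3.3, 194.1]
tcp_rot: [3.141, 0.001, 0.159]
ft_force: [-0.7, 0.3, -0.2]
opening: 0.731
grip_force: 0.0
```

```bash
python3 d.py 507.3 -3 45 0.16
python3 - <<'E'
from h import *
c=cam("wrist"); cv2.imwrite("pics/w1.png",c["color"][:,:,::-1]); print(px(c,[[507.3,-3,75],[586,10,15],[584,9.7,15]]),env.state()["opening"])
E
```

```text
turn -0.1 then shift [  1.1  -0.2 149.1] t 2.2
[[277.04541652 199.89306777]
 [276.85322265 122.34288633]
 [276.8381017  124.1246835 ]] 0.7165484767514041
```

View pics/w1.png

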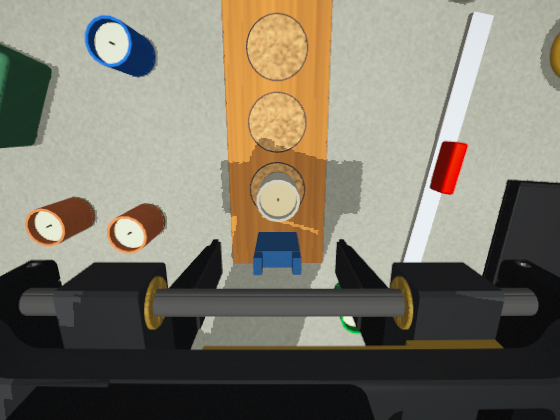

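The wrist view shows the white cup at (278,199) and pad1 at (277,122), both within 1 px of prediction. I'll grasp the white cup.

Call:
{"name": "carry_out", "arguments": {"motion": [[1, 0, 40, 0, 0.3], [0, 0, 40, 0, 0.3], [0, 0, 40, 0, 0.3], [0, 0, 20, 0, 0.3], [0, 0, 9, 0, 0.3], [0, 0, 0, 0, 1], [0, 0, 0, 0, 1], [0, 0, 0, 0, 1], [0, 0, 0, 0, 1], [0, 0, 0, 0, 1]]}}

```text
t: 3.25
eef_pos: [508.4, -2.7, 46.4]
tcp_rot: [3.141, -0.002, 0.159]
ft_force: [-1.0, -1.6, 7.7]
opening: 0.474
grip_force: 30.0
```

Call:
{"name": "carry_out", "arguments": {"motion": [[0, 0, -30, 0, 1], [0, 0, -40, 0, 1], [0, 0, -30, 0, 1], [0, 0, 0, 0, 1]]}}

```text
t: 3.65
eef_pos: [509.4, -2.6, 149.2]
tcp_rot: [3.14, -0.007, 0.16]
ft_force: [-0.3, -0.1, -2.1]
opening: 0.477
grip_force: 30.0
```

```bash
python3 d.py 495 -378 145 0.1
```

```text
turn 3.4 then shift [-51.8 372.1   4.2] t 3.6
```

Call:
{"name": "carry_out", "arguments": {"motion": [[0, 0, 0, 3.4, 1], [-5, 30, 0, 0, 1], [-5, 40, 0, 0, 1], [-6, 40, 0, 0, 1], [-6, 40, 0, 0, 1], [-6, 40, 0, 0, 1], [-6, 40, 0, 0, 1], [-6, 40, 0, 0, 1], [-6, 40, 0, 0, 1], [-6, 40, 0, 0, 1], [0, 22, 0, 0, 1], [0, 0, 0, 0, 1]]}}

```text
t: 4.85
eef_pos: [492.6, -380.2, 144.1]
tcp_rot: [-3.141, 0.0, 0.097]
ft_force: [-0.1, 1.6, -2.2]
opening: 0.478
grip_force: 30.0
```

```bash
python3 d.py 495 -378 37 0.1; python3 -c "
from h import *
print(env.state()['opening'],env.state()['grip_force'])"
```

```text
turn -0.2 then shift [  2.7  -2.  107.1] t 4.8
0.4775033448005735 29.994773268699646
```

Call:
{"name": "carry_out", "arguments": {"motion": [[0, 0, 30, 0, 1], [0, 0, 30, 0, 1], [0, 0, 25, 0, 1], [0, 0, 15, 0, 1], [0, 0, 4, 0, 1], [0, 0, 4, 0, 1], [0, 0, 0, 0, 1], [0, 0, 0, 0, 1]]}}

```text
t: 5.65
eef_pos: [493.5, -378.1, 38.3]
tcp_rot: [3.14, -0.001, 0.1]
ft_force: [-0.1, -0.2, -1.2]
opening: 0.471
grip_force: 30.0
```

Call:
{"name": "carry_out", "arguments": {"motion": [[0, 0, 2, 0, 1], [0, 0, 1, 0, 1], [0, 0, 0, 0, 1]]}}

```text
t: 5.95
eef_pos: [493.4, -378.1, 35.5]
tcp_rot: [3.14, -0.001, 0.1]
ft_force: [-0.8, 1.3, 6.8]
opening: 0.476
grip_force: 30.0
```

Call:
{"name": "carry_out", "arguments": {"motion": [[0, 0, 0, 0, 0.3], [0, 0, 0, 0, 0.3], [0, 0, 0, 0, 0.3], [0, 0, 0, 0, 0.3], [0, 0, -20, 0, 0.3], [0, 0, -40, 0, 0.3], [0, 0, -45, 0, 0.3], [0, 0, -45, 0, 0.3], [0, 0, 0, 0, 0.3]]}}

```text
t: 6.85
eef_pos: [494.9, -379.4, 190.4]
tcp_rot: [3.134, -0.006, 0.1]
ft_force: [0.1, -0.8, 0.7]
opening: 0.698
grip_force: 0.0
```

Run:
```python
from h import *
from d import go
np.set_printoptions(precision=1,suppress=True)
c=cam("top"); go(437,160.5,190,0.1)
k=[(cv2.fitEllipse(k)) for k in blobs(c,(80,0,185),(140,30,255),20,(360,190,430,255))]; print(k,[w(c,e[0],63) for e in k])
for roi in ((155,228,183,258),(188,228,216,256)):
    for k in blobs(c,(80,0,195),(140,30,255),20,roi)[:1]: print(w(c,cv2.fitEllipse(k)[0],58))
```

```text
turn -0.0 then shift [  -2.8 -542.1   -2.8] t 6.9
[] []
[[431.  254.6]]
[[437.  160.6]]
```

Call:
{"name": "carry_out", "arguments": {"motion": [[0, -30, 0, 0, 0.3], [0, -48, 0, 0, 0.3], [0, -48, 0, 0, 0.3], [0, -48, 0, 0, 0.3], [0, -48, 0, 0, 0.3], [0, -48, 0, 0, 0.3], [0, -48, 0, 0, 0.3], [0, -48, 0, 0, 0.3], [0, -48, 0, 0, 0.3], [0, -48, 0, 0, 0.3], [0, -48, 0, 0, 0.3], [-3, -32, 0, 0, 0.3]]}}

```text
t: 8.1
eef_pos: [435.0, 163.6, 183.1]
tcp_rot: [3.141, 0.002, 0.101]
ft_force: [0.2, 0.4, -0.3]
opening: 0.701
grip_force: 0.0
```

Call:
{"name": "carry_out", "arguments": {"motion": [[0, 0, 0, 0, 0.3], [0, 0, 0, 0, 0.3]]}}

```text
t: 8.3
eef_pos: [435.5, 161.4, 183.3]
tcp_rot: [3.141, 0.002, 0.102]
ft_force: [0.9, -0.4, -0.1]
opening: 0.698
grip_force: 0.0
```

Run:
```python
from h import *
from d import go
np.set_printoptions(precision=1,suppress=True)
c=cam("wrist"); go(437,160.5,32,0.1)
for k in blobs(c,(0,0,190),(179,60,255),100,(0,60,300,260)):
    e=cv2.fitEllipse(k); print(e[0],e[1],w(c,e[0],58))
print(px(c,[[437,160.5,58],[431,254.5,58]]))
```

```text
turn 0.0 then shift [  1.2   0.4 151.5] t 8.3
(154.94740295410156, 166.69830322265625) (190.1840057373047, 286.0498352050781) [[457.6 292.5]]
(101.65795135498047, 62.307796478271484) (56.22614669799805, 83.38854217529297) [[553.6 343.6]]
(191.77857971191406, 194.77780151367188) (29.666597366333008, 34.764408111572266) [[431.3 253.2]]
(13.469833374023438, 146.23876953125) (26.52752113342285, 28.920501708984375) [[464.4 440.2]]
(44.57939529418945, 125.38655853271484) (19.97548484802246, 24.65104103088379) [[488.7 405.2]]
[[278.1 198.2]
 [190.5 194.9]]
```

Call:
{"name": "carry_out", "arguments": {"motion": [[1, 0, 40, 0, 0.3], [0, 0, 40, 0, 0.3], [0, 0, 40, 0, 0.3], [0, 0, 22, 0, 0.3], [0, 0, 9, 0, 0.3], [0, 0, 0, 0, 1], [0, 0, 0, 0, 1], [0, 0, 0, 0, 1], [0, 0, 0, 0, 1], [0, 0, 0, 0, 1]]}}

```text
t: 9.35
eef_pos: [437.7, 161.4, 34.3]
tcp_rot: [-3.142, -0.002, 0.1]
ft_force: [-1.0, -0.5, 8.5]
opening: 0.471
grip_force: 30.0
```

Call:
{"name": "carry_out", "arguments": {"motion": [[0, 0, -30, 0, 1], [0, 0, -45, 0, 1], [0, 0, -45, 0, 1], [0, 0, -10, 0, 1], [0, 0, 0, -3.4, 1], [0, 0, 0, 0, 1]]}}

```text
t: 9.95
eef_pos: [436.8, 161.3, 163.4]
tcp_rot: [3.142, -0.0, 0.16]
ft_force: [0.1, 0.2, -1.8]
opening: 0.472
grip_force: 30.0
```

```bash
python3 d.py 586.3 10.2 160 0.16; python3 d.py 665.2 22.9 160 0.16
```

```text
turn 0.0 then shift [123.5 173.    3.4] t 9.9
turn 0.0 then shift [203.4 173.    3.4] t 9.9
```

Call:
{"name": "carry_out", "arguments": {"motion": [[20, 28, 0, 0, 1], [26, 36, 0, 0, 1], [28, 40, 0, 0, 1], [28, 40, 0, 0, 1], [21, 29, 0, 0, 1], [0, 0, 0, 0, 1], [0, 0, 0, 0, 1]]}}

```text
t: 10.65
eef_pos: [585.4, 9.5, 161.9]
tcp_rot: [-3.141, 0.002, 0.157]
ft_force: [-0.3, -1.4, -0.9]
opening: 0.469
grip_force: 30.0
```

```bash
python3 d.py 586.3 10.2 49 0.16
python3 - <<'E'
from h import *
c=cam("wrist")
from scipy import ndimage
J=np.array([586.3,10.2]);a=np.radians(9.17)
for x,n in((0,"pad1"),(80,"pad2"),(-80,"pad0")):print(n,px(c,[[*(J+x*np.array([np.cos(a),np.sin(a)])),15]]))
cv2.imwrite("pics/w2.png",c["color"][:,:,::-1])
E
```

```text
turn -0.2 then shift [  1.   -0.6 112.9] t 10.7
pad1 [[276.90154119 194.21326097]]
pad2 [[276.5584898  121.40018181]]
pad0 [[277.20675457 258.53850991]]
```

View pics/w2.png

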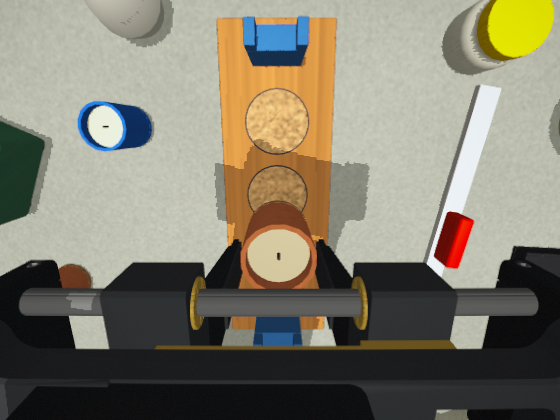

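The terracotta cup is held at (279,255). Pads 2 and 1 sit at (277,121) and (277,194), as predicted, so I'll lower it.

Call:
{"name": "carry_out", "arguments": {"motion": [[1, 0, 35, 0, 1], [0, 0, 35, 0, 1], [0, 0, 25, 0, 1], [0, 0, 12, 0, 1], [0, 0, 3, 0, 1], [0, 0, 2, 0, 1], [0, 0, 2, 0, 1], [0, 0, 0, 0, 1], [0, 0, 0, 0, 1]]}}

```text
t: 11.6
eef_pos: [587.2, 10.1, 50.0]
tcp_rot: [3.141, -0.001, 0.159]
ft_force: [0.5, -0.5, -1.3]
opening: 0.471
grip_force: 30.0
```

Call:
{"name": "carry_out", "arguments": {"motion": [[0, 0, 2, 0, 1], [0, 0, 0, 0, 1]]}}

```text
t: 11.8
eef_pos: [587.8, 10.2, 49.3]
tcp_rot: [3.141, -0.003, 0.159]
ft_force: [-4.3, 1.7, 15.9]
opening: 0.471
grip_force: 30.0
```

Call:
{"name": "carry_out", "arguments": {"motion": [[0, 0, 0, 0, 0.3], [0, 0, 0, 0, 0.3], [0, 0, 0, 0, 0.3], [0, 0, 0, 0, 0.3], [0, 0, -20, 0, 0.3], [0, 0, -40, 0, 0.3], [0, 0, -45, 0, 0.3], [0, 0, -30, 0, 0.3], [0, 0, 0, 0, 0.3]]}}

```text
t: 12.7
eef_pos: [588.6, 10.0, 186.5]
tcp_rot: [3.14, -0.007, 0.159]
ft_force: [-0.3, 0.6, 0.6]
opening: 0.7
grip_force: 0.0
```

```bash
python3 d.py 431 254.5 185 0.16;python3 d.py 431 254.5 185 0.5
python3 - <<'E'
from h import *
np.set_printoptions(precision=1,suppress=True)
c=cam("top")
for roi,z in (((140,218,225,275),58),((360,190,430,255),63)):
    for k in blobs(c,(80,0,185),(140,30,255),20,roi)[:2]: print(w(c,cv2.fitEllipse(k)[0],z))
E
```

```text
turn -0.0 then shift [-116.7 -266.5    1.5] t 12.7
turn -19.5 then shift [ -21.1 -290.1    1.5] t 12.7
[[431.  254.6]]
[[ 492.9 -376.3]]
```

Call:
{"name": "carry_out", "arguments": {"motion": [[-14, -32, 0, 0, 0.3], [-17, -38, 0, 0, 0.3], [-17, -39, 0, 0, 0.3], [-17, -39, 0, 0, 0.3], [-17, -39, 0, 0, 0.3], [-17, -39, 0, 0, 0.3], [-17, -39, 0, 0, 0.3], [0, 0, 0, 0, 0.3], [0, 0, 0, 0, 0.3]]}}

```text
t: 13.65
eef_pos: [429.7, 253.7, 181.2]
tcp_rot: [3.141, 0.002, 0.161]
ft_force: [-0.1, -0.2, 0.0]
opening: 0.697
grip_force: 0.0
```

Run:
```python
from h import *
from d import go
np.set_printoptions(precision=1,suppress=True)
c=cam("wrist"); go(431,254.4,34,0.16)
for k in blobs(c,(0,0,190),(179,60,255),100,(240,160,320,240)):
    e=cv2.fitEllipse(k); print(e[0],e[1],w(c,e[0],58))
```

```text
turn -0.0 then shift [  0.9  -1.2 147.4] t 13.7
(247.32786560058594, 229.4159698486328) (17.234222412109375, 28.698274612426758) [[391.4 280.8]]
```

Run:
```python
from h import *
c=cam("wrist"); cv2.imwrite("pics/w3.png",c["color"][:,:,::-1]); print(px(c,[[431,254.4,58]]))
```

```text
[[276.0636695  199.06651537]]
```

View pics/w3.png

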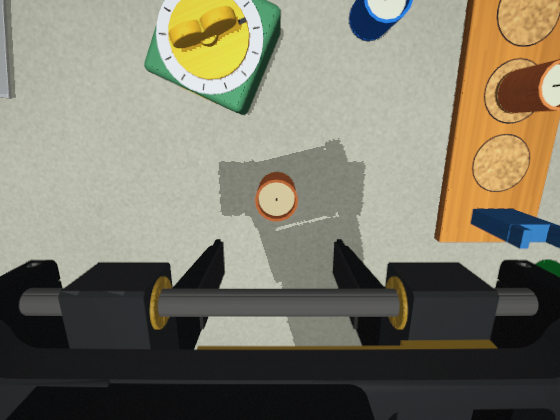

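The cup is at (277,200), as predicted; its shaded candle just fell outside the mask. I'll grasp it.

Call:
{"name": "carry_out", "arguments": {"motion": [[1, 0, 40, 0, 0.3], [0, 0, 40, 0, 0.3], [0, 0, 36, 0, 0.3], [0, 0, 22, 0, 0.3], [0, 0, 9, 0, 0.3], [0, 0, 0, 0, 1], [0, 0, 0, 0, 1], [0, 0, 0, 0, 1], [0, 0, 0, 0, 1], [0, 0, 0, 0, 1]]}}

```text
t: 14.75
eef_pos: [432.0, 253.8, 36.3]
tcp_rot: [-3.141, -0.002, 0.159]
ft_force: [0.1, 0.9, 7.1]
opening: 0.47
grip_force: 30.0
```

Call:
{"name": "carry_out", "arguments": {"motion": [[0, 0, -30, 0, 1], [0, 0, -45, 0, 1], [0, 0, -45, 0, 1], [0, 0, -40, 0, 1], [0, 0, 0, 0, 1], [0, 0, 0, 0, 1]]}}

```text
t: 15.35
eef_pos: [431.1, 253.5, 195.7]
tcp_rot: [-3.141, -0.001, 0.159]
ft_force: [-0.7, 0.5, -2.7]
opening: 0.473
grip_force: 30.0
```

```bash
python3 d.py 507.3 -2.6 50 0.16
python3 - <<'E'
from h import *
np.set_printoptions(precision=1,suppress=True)
c=cam("top")
for k in blobs(c,(80,0,185),(140,30,255),40,(245,170,275,230)): print(cv2.fitEllipse(k),w(c,cv2.fitEllipse(k)[0],73))
E
```

```text
turn -0.0 then shift [ 34.4 265.  145.7] t 15.3
((257.4399108886719, 186.3217315673828), (11.971528053283691, 12.74277400970459), 17.228782653808594) [[586.7   9.9]]
```

Call:
{"name": "carry_out", "arguments": {"motion": [[4, 30, 0, 0, 1], [5, 38, 0, 0, 1], [5, 40, 0, 0, 1], [5, 40, 0, 0, 1], [5, 40, 0, 0, 1], [5, 40, 0, 0, 1], [5, 37, 0, 0, 1], [0, 0, 20, 0, 1], [0, 0, 20, 0, 1], [0, 0, 0, 0, 1], [0, 0, 0, 0, 1]]}}

```text
t: 16.5
eef_pos: [506.5, -2.6, 154.5]
tcp_rot: [-3.141, 0.002, 0.159]
ft_force: [-0.3, -0.4, -2.1]
opening: 0.468
grip_force: 30.0
```

```bash
python3 d.py 507.3 -2.6 51 0.16
```

```text
turn -0.0 then shift [8.000e-01 1.000e-01 1.035e+02] t 16.5
```

Call:
{"name": "carry_out", "arguments": {"motion": [[0, 0, 35, 0, 1], [0, 0, 30, 0, 1], [0, 0, 22, 0, 1], [0, 0, 9, 0, 1], [0, 0, 3, 0, 1], [0, 0, 3, 0, 1], [0, 0, 0, 0, 1], [0, 0, 0, 0, 1]]}}

```text
t: 17.3
eef_pos: [507.4, -2.7, 54.1]
tcp_rot: [3.141, -0.001, 0.159]
ft_force: [0.1, -0.7, -2.2]
opening: 0.464
grip_force: 30.0
```

Call:
{"name": "carry_out", "arguments": {"motion": [[0, 0, 2, 0, 1], [0, 0, 2, 0, 1], [0, 0, 0, 0, 1]]}}

```text
t: 17.6
eef_pos: [507.8, -2.3, 50.9]
tcp_rot: [3.141, -0.003, 0.159]
ft_force: [-2.3, 5.9, 17.9]
opening: 0.467
grip_force: 30.1
```

Call:
{"name": "carry_out", "arguments": {"motion": [[0, 0, 0, 0, 0.3], [0, 0, 0, 0, 0.3], [0, 0, 0, 0, 0.3], [0, 0, 0, 0, 0.3], [0, 0, -20, 0, 0.3], [0, 0, -40, 0, 0.3], [0, 0, -45, 0, 0.3], [0, 0, -30, 0, 0.3], [0, 0, 0, 8.4, 0.3], [0, 0, 0, 0, 0.3]]}}

```text
t: 18.6
eef_pos: [507.1, -2.8, 185.0]
tcp_rot: [3.141, -0.002, 0.01]
ft_force: [0.2, -0.0, -0.9]
opening: 0.7
grip_force: 0.0
```

```bash
python3 d.py 568.7 -196.8 180 0.013
```

```text
turn -0.2 then shift [ 59.1 194.8   5. ] t 18.6
```

Call:
{"name": "carry_out", "arguments": {"motion": [[10, 32, 0, 0, 0.3], [12, 40, 0, 0, 0.3], [12, 41, 0, 0, 0.3], [12, 41, 0, 0, 0.3], [12, 40, 0, 0, 0.3], [1, 1, 0, 0, 0.3], [0, 0, 0, 0, 0.3], [0, 0, 0, 0, 0.3]]}}

```text
t: 19.4
eef_pos: [567.9, -196.1, 183.6]
tcp_rot: [-3.141, 0.001, 0.015]
ft_force: [0.1, -0.2, 1.1]
opening: 0.704
grip_force: 0.0
```

Run:
```python
from h import *
from d import go
np.set_printoptions(precision=1,suppress=True)
c=cam("wrist"); go(568.7,-196.8,24,0.013); cv2.imwrite("pics/w4.png",c["color"][:,:,::-1])
for k in blobs(c,(0,140,60),(5,255,255),50,(200,100,350,260)): print("grip",rect(c,k,42),k.mean(0))
for k in blobs(c,(90,0,190),(130,40,255),200,(200,0,350,200),3): print("bar",rect(c,k,10))
t=cam("top")
for k in blobs(t,(80,0,185),(140,30,255),40,(245,170,275,230)): print(w(t,cv2.fitEllipse(k)[0],73))
```

```text
turn 0.1 then shift [  0.7   0.9 159.9] t 19.4
grip ((570.4417114257812, -198.09719848632812), (61.0008430480957, 13.835590362548828), 0.8536569476127625) [279.  193.9]
bar ((682.3036499023438, -197.5532989501953), (109.3873519897461, 22.67967414855957), 0.4454929530620575)
[[505.9  -1.8]]
[[586.6   9.9]]
```

View pics/w4.png

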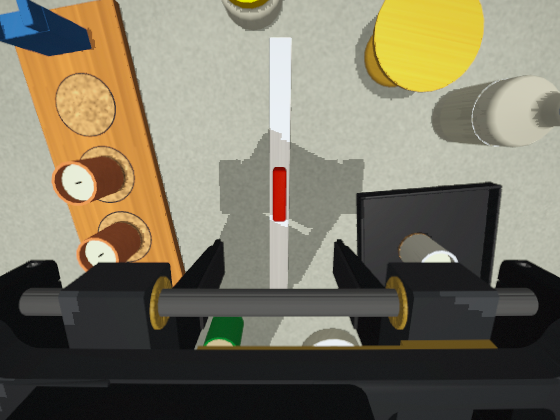

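The red grip is at (279,194), aligned with the tool. The cups stand on pads 0 and 1, and the white cup stands in the tray at about (430,250).

Call:
{"name": "carry_out", "arguments": {"motion": [[0, 1, 40, 0, 0.3], [0, 0, 40, 0, 0.3], [0, 0, 40, 0, 0.4], [0, 0, 25, 0, 0.5], [0, 0, 13, 0, 0.5], [0, 0, 0, 0, 1], [0, 0, 0, 0, 1], [0, 0, 0, 0, 1], [0, 0, 0, 0, 1], [0, 0, 0, 0, 1], [0, 0, 0, 0, 1], [0, 0, 0, 0, 1]]}}

```text
t: 20.7
eef_pos: [568.5, -198.0, 26.5]
tcp_rot: [3.141, -0.0, 0.013]
ft_force: [0.1, 0.1, 0.5]
opening: 0.012
grip_force: 0.0
```

Call:
{"name": "carry_out", "arguments": {"motion": [[0, 0, -25, 0, 1], [0, 0, -40, 0, 1], [0, 0, -45, 0, 1], [0, 0, -45, 0, 1], [0, 0, 0, 0, 1], [0, 0, 0, 0, 1]]}}

```text
t: 21.3
eef_pos: [568.5, -198.0, 182.1]
tcp_rot: [3.141, -0.002, 0.013]
ft_force: [1.1, -0.6, -0.9]
opening: 0.005
grip_force: 0.0
```

```bash
python3 d.py 586.3 10.2 180 0.16
python3 - <<'E'
from h import *
np.set_printoptions(precision=1,suppress=True)
t=cam("top");z=env.state()["eef_pos"][2]-26
for k in blobs(t,(80,0,175),(140,40,255),200,(300,60,375,300)): print(rect(t,k,z+10),k.min(0),k.max(0))
print(env.state()["opening"])
E
```

```text
turn -8.4 then shift [  50.7 -202.7    2.1] t 21.3
0.003927492413395242
```

The fingers shut on nothing, so I'll look.

Run:
```python
from h import *
np.set_printoptions(precision=1,suppress=True)
c=cam("wrist"); cv2.imwrite("pics/w5.png",c["color"][:,:,::-1])
for k in blobs(c,(0,140,60),(5,255,255),50,(200,100,350,260)): print("grip",rect(c,k,42),k.mean(0),k.min(0),k.max(0))
```

```text
grip ((570.1417846679688, -198.13807678222656), (60.663883209228516, 14.390983581542969), 0.347860723733902) [277.2 194.7] [271 168] [284 221]
```

View pics/w5.png

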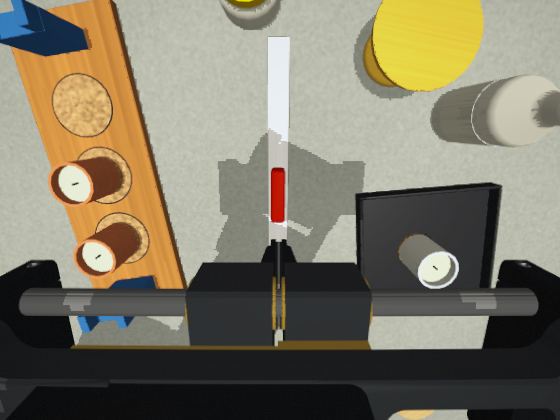

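The bar hasn't moved; its grip is still at (277,195). I'll check where the fingertips project.

Run:
```python
from h import *
np.set_printoptions(precision=1,suppress=True)
c=cam("wrist"); s=env.state();p=s["eef_pos"]
print(s["joints"])
for dz in (-8,0,11,40): print(dz,px(c,[p+[0,0,dz]]))
print(px(c,[[568,-197,42],[598,-197,42],[538,-197,42],[568,-197,10]]))
print([c["hsv"][v,278].tolist() for v in range(222,262,3)])
# scene view triangulation of grip height
sc=cam("scene"); k=blobs(sc,(0,140,80),(5,255,255),20,(200,230,260,290))
print([ (a.mean(0),a.min(0),a.max(0)) for a in k], px(sc,[[538,-197,42],[598,-197,42],[538,-197,10],[598,-197,10]]))
cv2.imwrite("pics/s2.png",cv2.resize(sc["color"][170:330,150:310,::-1],None,fx=3.5,fy=3.5,interpolation=cv2.INTER_CUBIC))
```

```text
[-0.4  0.5  1.6 -0.   1.   1.1]
-8 [[276.4 237.6]]
0 [[276.3 241.8]]
11 [[276.2 248. ]]
40 [[275.7 268.2]]
[[276.5 196.8]
 [276.8 170. ]
 [276.3 222.4]
 [276.7 191. ]]
[[178, 39, 194], [21, 13, 202], [23, 11, 201], [23, 11, 201], [21, 13, 202], [19, 14, 202], [21, 13, 201], [30, 10, 78], [23, 13, 78], [20, 10, 77], [10, 10, 77], [15, 13, 78], [18, 17, 77], [10, 10, 77]]
[(array([235.1, 259.8]), array([228, 249], dtype=int32), array([242, 271], dtype=int32))] [[228.8 247.7]
 [239.8 265.4]
 [229.9 253.5]
 [240.7 270.9]]
```

View pics/s2.png

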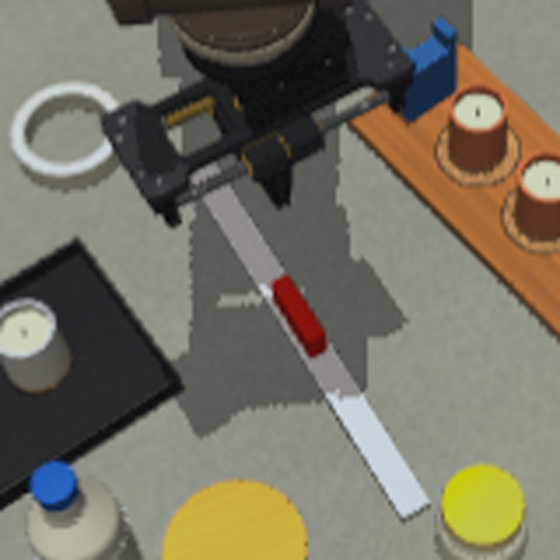

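Call:
{"name": "carry_out", "arguments": {"motion": [[0, 0, 0, 0, 0.4], [0, 0, 40, 0, 0.4], [0, 0, 40, 0, 0.4], [0, 0, 40, 0, 0.4], [0, 0, 25, 0, 0.4], [0, 0, 14, 0, 0.4], [0, 0, 0, 0, 0.4], [0, 0, 0, 0, 0.4]]}}

```text
t: 22.3
eef_pos: [568.9, -198.2, 23.0]
tcp_rot: [3.141, -0.001, 0.013]
ft_force: [0.0, 0.2, 0.2]
opening: 0.584
grip_force: 0.0
```

Call:
{"name": "carry_out", "arguments": {"motion": [[0, 0, 0, 0, 1], [0, 0, 0, 0, 1]]}}

```text
t: 22.5
eef_pos: [569.0, -198.2, 23.6]
tcp_rot: [3.141, -0.002, 0.013]
ft_force: [0.1, 0.5, 0.7]
opening: 0.487
grip_force: 0.0
```

Call:
{"name": "carry_out", "arguments": {"motion": [[0, 0, 0, 0, 1], [0, 0, 0, 0, 1]]}}

```text
t: 22.7
eef_pos: [568.6, -198.0, 22.9]
tcp_rot: [3.141, -0.001, 0.013]
ft_force: [-0.1, 1.0, 0.3]
opening: 0.32
grip_force: 0.0
```

Call:
{"name": "carry_out", "arguments": {"motion": [[0, 0, 0, 0, 1], [0, 0, 0, 0, 1]]}}

```text
t: 22.9
eef_pos: [568.4, -198.0, 22.4]
tcp_rot: [3.141, -0.0, 0.013]
ft_force: [0.1, -0.4, -0.3]
opening: 0.151
grip_force: 0.0
```

Run:
```python
from h import *
c=cam("wrist"); cv2.imwrite("pics/w6.png",c["color"][:,:,::-1])
```

```text
(no output)
```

View pics/w6.png

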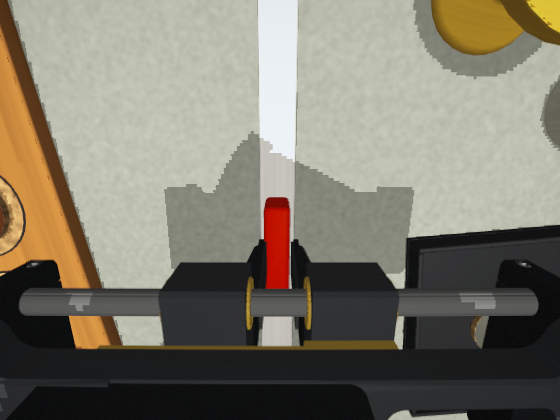

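The fingers straddle the red grip at (278,245), nearly touching it. I'll keep closing.

Call:
{"name": "carry_out", "arguments": {"motion": [[0, 0, 0, 0, 1]]}}

```text
t: 23.05
eef_pos: [568.4, -198.0, 22.3]
tcp_rot: [3.142, 0.0, 0.013]
ft_force: [-0.0, 0.2, 1.2]
opening: 0.03
grip_force: 0.0
```

Call:
{"name": "carry_out", "arguments": {"motion": [[0, 0, 0, 0, 1], [0, 0, 0, 0, 1], [0, 0, 0, 0, 1]]}}

```text
t: 23.35
eef_pos: [568.4, -198.0, 22.3]
tcp_rot: [3.141, 0.0, 0.013]
ft_force: [0.6, -0.9, -0.4]
opening: 0.006
grip_force: 0.0
```

Run:
```python
from h import *
c=cam("wrist"); h=c["hsv"].astype(int)
red=((h[:,:,0]<6)|(h[:,:,0]>174))&(h[:,:,1]>140)&(h[:,:,2]>60)
dark=(h[:,:,2]<60)
o=cv2.cvtColor(cv2.imread("pics/w6.png"),cv2.COLOR_BGR2HSV).astype(int)
for v in range(195,300,6):
    L="".join("R" if red[v,u] else "#" if dark[v,u] else "." for u in range(236,322))
    print(v,L)
p=env.state()["eef_pos"]
for dz in (-8,0,11): print(dz,px(c,[p+[0,0,dz]]))
```

```text
195 ......................................................................................
201 ..............................RRRRRRRRRRRRRRRRRRRRRR..................................
207 .............................RRRRRRRRRRRRRRRRRRRRRRRR.................................
213 ............................RRRRRRRRRRRRRRRRRRRRRRRRRR................................
219 ............................RRRRRRRRRRRRRRRRRRRRRRRRRR................................
225 ............................RRRRRRRRRRRRRRRRRRRRRRRRRR................................
231 ............................RRRRRRRRRRRRRRRRRRRRRRRRR.................................
237 ............................RRRRRRRRRRRRRRRRRRRRRRRRR.................................
243 ............................RRRRRRR#######RR######RRR.................................
249 ............................RR############RR###########...............................
255 ............................##############RR##############............................
261 ..........................################RR################..........................
267 ##########################################RR##########################################
273 ##########################################RR##########################################
279 #####################################...##RR#....#####################################
285 ####################################....#RRR#....#####################################
291 ####################################.....####....#####################################
297 ####################################..............####################################
-8 [[276.37331966 237.82635399]]
0 [[276.30163541 241.94910933]]
11 [[276.19381144 248.15137461]]
```

The fingertips look about 30 mm higher in the image than the stated tip extent. I'll test this by touching the bare table beside the bar.

Call:
{"name": "carry_out", "arguments": {"motion": [[0, 0, -40, 0, 1], [0, 45, 0, 0, 1], [0, 10, 0, 0, 1], [0, 0, 30, 0, 1], [0, 0, 6, 0, 1], [0, 0, 0, 0, 1], [0, 0, 0, 0, 1]]}}

```text
t: 24.1
eef_pos: [569.3, -252.7, 26.7]
tcp_rot: [3.142, 0.0, 0.013]
ft_force: [0.5, 0.1, -0.0]
opening: 0.002
grip_force: 0.0
```

Call:
{"name": "carry_out", "arguments": {"motion": [[0, 0, 4, 0, 1], [0, 0, 4, 0, 1], [0, 0, 4, 0, 1], [0, 0, 0, 0, 1]]}}

```text
t: 24.5
eef_pos: [568.9, -252.8, 13.9]
tcp_rot: [-3.141, 0.001, 0.013]
ft_force: [0.3, 0.2, 0.0]
opening: 0.006
grip_force: 0.0
```

Call:
{"name": "carry_out", "arguments": {"motion": [[0, 0, 3, 0, 1], [0, 0, 2, 0, 1], [0, 0, 2, 0, 1], [0, 0, 0, 0, 1], [0, 0, 0, 0, 1]]}}

```text
t: 25.0
eef_pos: [569.1, -253.0, 7.3]
tcp_rot: [3.142, 0.0, 0.013]
ft_force: [0.0, 0.2, -0.3]
opening: 0.005
grip_force: 0.0
```

Call:
{"name": "carry_out", "arguments": {"motion": [[0, 0, 2, 0, 1], [0, 0, 2, 0, 1], [0, 0, 0, 0, 1]]}}

```text
t: 25.3
eef_pos: [569.0, -252.9, 3.0]
tcp_rot: [-3.141, 0.0, 0.013]
ft_force: [-0.5, 0.3, 0.2]
opening: 0.004
grip_force: 0.0
```

There is no contact even at TCP z=3, so the tips really are higher than stated. I'll probe further, gently.

Call:
{"name": "carry_out", "arguments": {"motion": [[0, 0, 3, 0, 1], [0, 0, 3, 0, 1], [0, 0, 2, 0, 1], [0, 0, 0, 0, 1]]}}

```text
t: 25.7
eef_pos: [569.0, -252.9, -5.1]
tcp_rot: [-3.141, 0.0, 0.013]
ft_force: [-0.9, -0.0, -0.0]
opening: 0.006
grip_force: 0.0
```

Call:
{"name": "carry_out", "arguments": {"motion": [[0, 0, 2, 0, 1], [0, 0, 2, 0, 1], [0, 0, 2, 0, 1], [0, 0, 0, 0, 1]]}}

```text
t: 26.1
eef_pos: [569.0, -252.9, -11.0]
tcp_rot: [-3.141, 0.0, 0.013]
ft_force: [0.4, 0.3, -0.1]
opening: 0.002
grip_force: 0.0
```

Call:
{"name": "carry_out", "arguments": {"motion": [[0, 0, 2, 0, 1], [0, 0, 2, 0, 1], [0, 0, 0, 0, 1]]}}

```text
t: 26.4
eef_pos: [569.0, -252.9, -15.0]
tcp_rot: [-3.141, 0.0, 0.013]
ft_force: [-0.2, 0.6, 1.3]
opening: 0.003
grip_force: 0.0
```

Call:
{"name": "carry_out", "arguments": {"motion": [[0, 0, 2, 0, 1], [0, 0, 0, 0, 1]]}}

```text
t: 26.6
eef_pos: [569.0, -252.9, -16.9]
tcp_rot: [-3.142, 0.0, 0.013]
ft_force: [1.2, 0.1, 0.5]
opening: 0.007
grip_force: 0.0
```

Call:
{"name": "carry_out", "arguments": {"motion": [[0, 0, 2, 0, 1], [0, 0, 0, 0, 1]]}}

```text
t: 26.8
eef_pos: [569.0, -253.0, -18.9]
tcp_rot: [-3.142, 0.0, 0.013]
ft_force: [-0.6, -0.9, -0.0]
opening: 0.008
grip_force: 0.0
```

Call:
{"name": "carry_out", "arguments": {"motion": [[0, 0, 2, 0, 1], [0, 0, 0, 0, 1]]}}

```text
t: 27.0
eef_pos: [569.2, -253.0, -20.0]
tcp_rot: [3.141, -0.0, 0.013]
ft_force: [-3.0, 1.0, 8.4]
opening: 0.006
grip_force: 4.0
```

Contact comes at TCP z ≈ -19.5, so the real tips stand 27.5 mm behind where they were stated. I'll regrasp the bar that much lower.

Call:
{"name": "carry_out", "arguments": {"motion": [[0, 0, -30, 0, 1], [0, 0, -40, 0, 0.5], [0, -28, 0, 0, 0.5], [0, -27, 0, 0, 0.5], [0, 0, 0, 0, 0.5], [0, 0, 30, 0, 0.5], [0, 0, 15, 0, 0.5], [0, 0, 7, 0, 0.5], [0, 0, 0, 0, 0.5], [0, 0, 0, 0, 0.5]]}}

```text
t: 28.0
eef_pos: [568.6, -198.4, -2.4]
tcp_rot: [3.141, -0.0, 0.012]
ft_force: [0.3, 0.5, 0.4]
opening: 0.499
grip_force: 0.0
```

Call:
{"name": "carry_out", "arguments": {"motion": [[0, 0, 0, 0, 1], [0, 0, 0, 0, 1], [0, 0, 0, 0, 1], [0, 0, 0, 0, 1], [0, 0, 0, 0, 1], [0, 0, 0, 0, 1], [0, 0, 0, 0, 1]]}}

```text
t: 28.7
eef_pos: [568.5, -197.9, -2.5]
tcp_rot: [3.142, -0.0, 0.013]
ft_force: [-0.5, 2.1, 2.9]
opening: 0.164
grip_force: 30.0
```

Call:
{"name": "carry_out", "arguments": {"motion": [[0, 0, -15, 0, 1], [0, 0, -25, 0, 1], [0, 0, -35, 0, 1], [0, 0, -35, 0, 1], [0, 0, -30, 0, 1], [0, 0, -15, 0, 1], [0, 0, 0, -4.2, 1], [0, 0, 0, -4.2, 1], [0, 0, 0, 0, 1], [0, 0, 0, 0, 1]]}}

```text
t: 29.7
eef_pos: [568.2, -198.0, 152.6]
tcp_rot: [3.142, 0.0, 0.157]
ft_force: [-0.2, 0.1, -3.7]
opening: 0.167
grip_force: 30.0
```

Run:
```python
from h import *
from d import go
go(586.3,10.2,145,0.16)
c=cam("wrist"); z=env.state()["eef_pos"][2]+2.5
for k in blobs(c,(0,0,150),(179,45,255),300,(250,0,310,190),3): print("bar",rect(c,k,z+10),k.min(0),k.max(0))
for k in blobs(c,(0,140,60),(5,255,255),50,(200,100,350,260)): print("grip",rect(c,k,z+42),k.mean(0),k.min(0))
print(env.state()["opening"])
```

```text
turn -0.2 then shift [  51.  -202.6    7.6] t 29.7
bar ((656.105224609375, -185.889892578125), (99.86328125, 34.61285400390625), 8.995697975158691) [250   0] [309 189]
grip ((589.9783325195312, -195.53091430664062), (28.9797420501709, 15.863487243652344), 8.995403289794922) [278.25490196 234.49673203] [263 206]
0.16835206351720852
```

Call:
{"name": "carry_out", "arguments": {"motion": [[7, -28, 0, 0, 1], [8, -35, 0, 0, 1], [9, -36, 0, 0, 1], [9, -36, 0, 0, 1], [8, -35, 0, 0, 1], [8, -32, 0, 0, 1], [0, 0, 0, 0, 1], [0, 0, 0, 0, 1]]}}

```text
t: 30.55
eef_pos: [584.7, 9.7, 152.3]
tcp_rot: [3.141, 0.0, 0.16]
ft_force: [-0.4, -0.8, -4.0]
opening: 0.167
grip_force: 30.0
```

Run:
```python
from h import *
from d import go
np.set_printoptions(precision=1,suppress=True)
go(586.3,10.2,75,0.16); s=env.state()
J=np.array([586.3,10.2]);a=0.16;X=np.array([np.cos(a),np.sin(a)]);Y=np.array([-X[1],X[0]])
def jf(p): return np.c_[(p-J)@X,(p-J)@Y]
c=cam("wrist")
for k in blobs(c,(100,110,50),(115,255,255),60,(180,0,380,260)):
    q=jf(w(c,k,97)); print("post wrist z97",q.min(0),q.max(0))
t=cam("top")
for k in blobs(t,(100,110,60),(115,255,255),15,(220,115,300,265)): q=jf(w(t,k,97)); print("post top",q.min(0),q.max(0))
z=s["eef_pos"][2]+12.5
for k in blobs(c,(0,0,150),(179,45,255),200,(255,0,300,200),3): q=jf(w(c,k,z)); print("bar w",q.min(0),q.max(0), jf(w(c,[k[k[:,1]<k[:,1].min()+4].mean(0)],z)))
cv2.imwrite("pics/w7.png",c["color"][:,:,::-1])
```

```text
turn -0.0 then shift [ 1.6 -0.2 77.3] t 30.6
post wrist z97 [120.5  15.7] [154.4  24.6]
post wrist z97 [120.5 -24.6] [154.3 -18.3]
post top [128.   15.1] [152.9  23.7]
bar w [ 30.9 -13.3] [136.9  10.8] [[136.8  -1. ]]
```

View pics/w7.png

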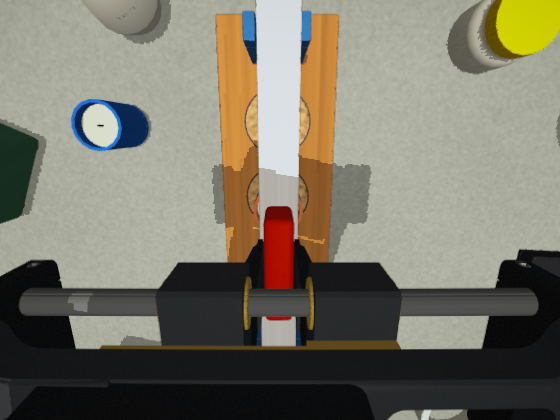

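The far post's prongs are at (249,36) and (306,36), symmetric about the bar to within 1 mm. I'll lower it.

Call:
{"name": "carry_out", "arguments": {"motion": [[0, -1, 15, 0, 1], [0, 0, 20, 0, 1], [0, 0, 15, 0, 1], [0, 0, 10, 0, 1], [0, 0, 6, 0, 1], [0, 0, 4, 0, 1], [0, 0, 2, 0, 1], [0, 0, 0, 0, 1], [0, 0, 0, 0, 1]]}}

```text
t: 31.55
eef_pos: [584.9, 10.2, 80.8]
tcp_rot: [3.141, -0.001, 0.159]
ft_force: [-0.0, 0.1, -4.1]
opening: 0.164
grip_force: 30.0
```

Call:
{"name": "carry_out", "arguments": {"motion": [[0, 0, 2, 0, 1], [0, 0, 2, 0, 1], [0, 0, 0, 0, 1], [0, 0, 0, 0, 1]]}}

```text
t: 31.95
eef_pos: [584.7, 10.3, 76.5]
tcp_rot: [3.141, -0.0, 0.159]
ft_force: [-0.6, 0.6, -1.1]
opening: 0.16
grip_force: 30.0
```

Call:
{"name": "carry_out", "arguments": {"motion": [[0, 0, 1, 0, 1], [0, 0, 0, 0, 1], [0, 0, 0, 0, 0.6], [0, 0, 0, 0, 0.6], [0, 0, 0, 0, 0.6], [0, 0, 0, 0, 0.6], [0, 0, 0, 0, 0.6], [0, 0, -20, 0, 0.6], [0, 0, -35, 0, 0.6], [0, 0, -35, 0, 0.6], [0, 0, 0, 0, 0.6]]}}

```text
t: 33.05
eef_pos: [586.5, 10.1, 169.6]
tcp_rot: [3.14, -0.007, 0.159]
ft_force: [1.4, -1.1, -0.9]
opening: 0.4
grip_force: 0.0
```

```bash
python3 - <<'E'
from h import *
np.set_printoptions(precision=1,suppress=True)
J=np.array([586.3,10.2]);a=0.16;X=np.array([np.cos(a),np.sin(a)]);Y=np.array([-X[1],X[0]])
def jf(p): return np.c_[(p-J)@X,(p-J)@Y]
c=cam("wrist")
for k in blobs(c,(0,0,150),(179,45,255),200,(255,0,300,200),3): q=jf(w(c,k,89)); print("bar w",q.min(0),q.max(0),rect(c,k,89)[2])
for k in blobs(c,(0,140,60),(5,255,255),50,(200,100,350,260)): q=jf(w(c,k,121)); print("grip",q.min(0),q.max(0))
t=cam("top")
for k in blobs(t,(80,0,175),(140,40,255),60,(230,100,300,280),3): q=jf(w(t,k,89)); print("bar t",q.min(0),q.max(0))
E
python3 d.py 572.6 338 150 0.16
```

```text
bar w [ 11.8 -18.2] [173.3  17.2] 9.154046058654785
grip [-30.4  -7.9] [32.2  6.7]
bar t [120.3 -12.4] [169.3  12.2]
turn -0.0 then shift [  40.3 -325.5   15.7] t 33.1
```

The bar lies in both notches: grip centre within 1 mm of the jig's, aligned to 0.1°. Next is the timer.

Call:
{"name": "carry_out", "arguments": {"motion": [[4, -28, 0, 0, 0.6], [5, -36, 0, 0, 0.6], [5, -40, 0, 0, 0.6], [5, -40, 0, 0, 0.6], [5, -40, 0, 0, 0.6], [5, -40, 0, 0, 0.6], [5, -40, 0, 0, 0.6], [5, -40, 0, 0, 0.6], [1, -21, 0, 0, 0.6], [0, 0, 0, 0, 0.6], [0, 0, 0, 0, 0.6]]}}

```text
t: 34.25
eef_pos: [572.0, 337.2, 163.8]
tcp_rot: [3.141, 0.002, 0.16]
ft_force: [0.2, -0.1, -0.3]
opening: 0.402
grip_force: 0.0
```

Run:
```python
from h import *
np.set_printoptions(precision=2,suppress=True)
s=env.state(); print(s["joints"],s["eef_pos"],s["tcp_rot"])
c=cam("wrist"); cv2.imwrite("pics/w8.png",cv2.resize(c["color"][80:260,170:390,::-1],None,fx=3,fy=3))
print(px(c,[[572.6,338,76],[572.6,338,111]]))
k=blobs(c,(15,80,40),(40,255,255),200,(150,60,420,300),5)[0]; e=cv2.fitEllipse(cv2.convexHull(k)); print("disc",e,w(c,e[0],76))
m=blobs(c,(0,0,190),(179,60,255),100,(150,60,420,300),3); print([(cv2.fitEllipse(q),w(c,cv2.fitEllipse(q)[0],70)) for q in m[:2]])
```

```text
[ 0.43  0.58  1.49 -0.    1.08  1.84] [572.02 337.17 163.77] [3.14 0.   0.16]
[[276.27 207.63]
 [276.04 218.2 ]]
disc ((276.8310852050781, 207.20960998535156), (72.75331115722656, 74.63806915283203), 92.18121337890625) [[573.09 337.54]]
[(((276.9876403808594, 205.13150024414062), (94.51811218261719, 96.94851684570312), 95.46593475341797), array([[573.63, 337.49]])), (((304.1056213378906, 128.75320434570312), (38.77587890625, 47.17406463623047), 0.653676450252533), array([[648.56, 324.44]]))]
```

View pics/w8.png

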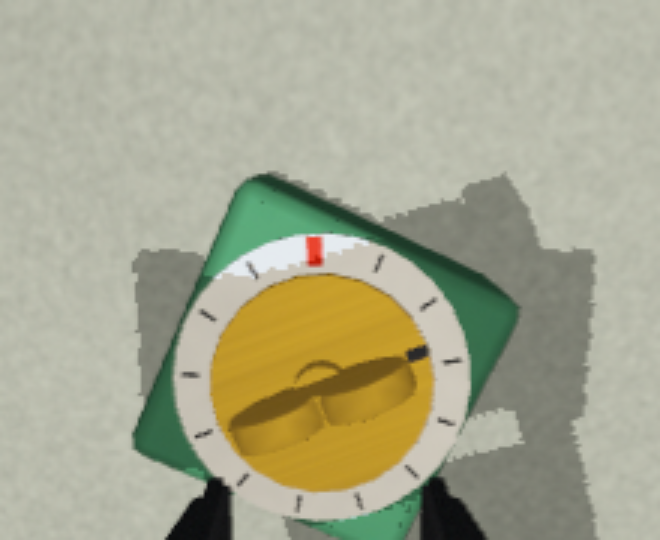

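The pointer is at crop (417,353), i.e. pixel (309,198), and the red mark at crop (315,250), i.e. pixel (275,163). The disc centre is at pixel (277,207).

```bash
python3 - <<'E'
from h import *
c=cam("wrist"); s=env.state(); yaw=s["tcp_rot"][2]
C=np.array([573.1,337.6])
def ang(u,v,z):
    d=w(c,[[u,v]],z)[0]-C; return np.degrees(np.arctan2(d[1],d[0])),np.hypot(*d)
a=ang(170+417/3,80+353/3,76); r=ang(170+315/3,80+250/3,70); print(a,r,"turn to pointer",np.degrees(yaw)-a[0],"remaining",360-(r[0]-a[0]))
# wing top edge direction: dark-yellow ends
h=c["hsv"]; print(px(c,[[*C,111]]))
for q in (73,75,77):
    t=yaw-np.radians(q); print(q,[(px(c,[[*(C+g*28*np.array([np.cos(t),np.sin(t)])),z]])[0]-[170,80])*3 for g in(-1,1) for z in (81,111)])
E
python3 d.py 573.1 337.6 150 0.16
```

```text
(np.float64(-63.95033546604916), np.float64(32.67003632103669)) (np.float64(10.51858359912406), np.float64(41.26663634408237)) turn to pointer 73.02442662435678 remaining 285.5310809348268
[[275.86499724 217.86252872]]
73 [array([233.7259112, 411.0835487]), array([223.59209426, 441.09089646]), array([404.12797143, 360.80115588]), array([413.23456581, 385.59965176])]
75 [array([232.79541011, 408.23568502]), array([222.54697417, 437.95352812]), array([404.91832112, 363.7332532 ]), array([414.10547432, 388.84085759])]
77 [array([231.96677565, 405.35598583]), array([221.61481649, 434.7804328 ]), array([405.60105231, 366.68752289]), array([414.85626733, 392.10588048])]
turn -0.1 then shift [ 0.7 -1.2 14.5] t 34.4
```

Call:
{"name": "carry_out", "arguments": {"motion": [[1, 0, 0, -8.5, 0.6], [0, 0, 0, -8.5, 0.6], [0, 0, 0, -8.5, 0.6], [0, 0, 0, -8.5, 0.6], [0, 0, 0, -8.5, 0.6], [0, 0, 0, -8.5, 0.6], [0, 0, 0, -8.5, 0.6], [0, 0, 0, -8.5, 0.6], [0, 0, 0, -8.5, 0.6], [0, 0, 0, -8.5, 0.6], [0, 0, 0, -8.5, 0.6], [0, 0, 0, -8.5, 0.6]]}}

```text
t: 35.55
eef_pos: [573.9, 336.2, 165.2]
tcp_rot: [-3.141, 0.0, 1.944]
ft_force: [-0.3, 0.8, -0.5]
opening: 0.4
grip_force: 0.0
```

Call:
{"name": "carry_out", "arguments": {"motion": [[0, 0, 0, -5, 0.6], [0, 0, 0, 0, 0.6]]}}

```text
t: 35.75
eef_pos: [573.9, 336.4, 165.2]
tcp_rot: [-3.141, 0.0, 2.026]
ft_force: [0.1, 0.8, 0.1]
opening: 0.4
grip_force: 0.0
```

```bash
python3 d.py 573.1 337.6 63 2.027; python3 -c "
from h import *
print(env.state()['joints'],env.state()['moment'])"
```

```text
turn -0.0 then shift [  1.5  -0.2 102.2] t 35.8
[ 4.30959959e-01  5.76029882e-01  1.48462599e+00 -1.97261803e-04
  1.08117576e+00 -2.45155942e-02] [ 0.0400765  -0.17542942 -0.01863978]
```

Call:
{"name": "carry_out", "arguments": {"motion": [[1, 0, 30, 0, 0.6], [0, 0, 35, 0, 0.6], [0, 0, 25, 0, 0.6], [0, 0, 12, 0, 0.6], [0, 0, 0, 0, 1], [0, 0, 0, 0, 1], [0, 0, 0, 0, 1], [0, 0, 0, 0, 1], [0, 0, 0, 0, 1], [0, 0, 0, 0, 1], [0, 0, 0, 0, 1]]}}

```text
t: 36.85
eef_pos: [573.6, 338.6, 64.5]
tcp_rot: [3.14, 0.0, 2.027]
ft_force: [-1.2, -1.9, 6.9]
opening: 0.102
grip_force: 30.0
```

Call:
{"name": "carry_out", "arguments": {"motion": [[0, 0, 0, 4, 1], [0, 0, 0, 8, 1], [0, 0, 0, 8, 1], [0, 0, 0, 8, 1], [0, 0, 0, 8, 1], [0, 0, 0, 8, 1], [0, 0, 0, 8, 1], [0, 0, 0, 8, 1], [0, 0, 0, 8, 1], [0, 0, 0, 8, 1], [0, 0, 0, 8, 1], [0, 0, 0, 4, 1]]}}

```text
t: 38.05
eef_pos: [573.4, 338.7, 64.5]
tcp_rot: [3.141, -0.001, 0.486]
ft_force: [-2.4, -0.1, 6.7]
opening: 0.103
grip_force: 29.9
```

Call:
{"name": "carry_out", "arguments": {"motion": [[0, 0, 0, 8, 1], [0, 0, 0, 8, 1], [0, 0, 0, 8, 1], [0, 0, 0, 8, 1], [0, 0, 0, 8, 1], [0, 0, 0, 8, 1], [0, 0, 0, 8, 1], [0, 0, 0, 4, 1], [0, 0, 0, 0, 1], [0, 0, 0, 0, 1]]}}

```text
t: 39.05
eef_pos: [573.3, 338.8, 64.5]
tcp_rot: [-3.141, -0.001, -0.557]
ft_force: [-2.3, 0.2, 6.7]
opening: 0.104
grip_force: 30.0
```

Call:
{"name": "carry_out", "arguments": {"motion": [[0, 0, 0, 0, 0.6], [0, 0, 0, 0, 0.6], [0, 0, 0, 0, 0.6], [0, 0, 0, 0, 0.6], [0, 0, -30, 0, 0.6], [0, 0, -35, 0, 0.6], [0, 0, -35, 0, 0.6], [0, 0, 0, 0, 0.6], [0, 0, 0, 0, 0.6]]}}

```text
t: 39.95
eef_pos: [573.2, 338.5, 163.7]
tcp_rot: [-3.141, -0.001, -0.556]
ft_force: [-0.4, -0.8, 0.3]
opening: 0.401
grip_force: 0.0
```

```bash
cat > key.py <<'E'
from h import *
c=cam("wrist"); s=env.state(); yaw=s["tcp_rot"][2]; C=np.array([573.1,337.6])
h=c["hsv"]; print(s["joints"][5],yaw,s["eef_pos"])
best=[]
for q in range(0,360,2):
    t=np.radians(q); v=[]
    for r in (32,33,34,35):
        u=np.round(px(c,[[*(C+r*np.array([np.cos(t),np.sin(t)])),76]])[0]).astype(int); v.append(int(h[u[1],u[0],2]) if 0<=u[1]<420 and 0<=u[0]<560 else 255)
    best.append((min(v),q))
best.sort(); print(best[:8])
k=blobs(c,(0,130,100),(6,255,255),8,(150,60,420,330)); print([(np.degrees(np.arctan2(*(w(c,[a.mean(0)],70)[0]-C)[::-1]))) for a in k])
E
python3 key.py
```

```text
2.561614631926287 -0.5564008929120496 [572.7810726  338.33724908 162.61435708]
[(131, 324), (136, 328), (140, 346), (142, 340), (145, 326), (145, 330), (146, 332), (147, 314)]
[np.float64(12.691262955833723)]
```

Call:
{"name": "carry_out", "arguments": {"motion": [[0, 0, 0, -8.5, 0.6], [0, 0, 0, -8.5, 0.6], [0, 0, 0, -8.5, 0.6], [0, 0, 0, -8.5, 0.6], [0, 0, 0, -8.5, 0.6], [0, 0, 0, -8.5, 0.6], [0, 0, 0, -8.5, 0.6], [0, 0, 0, -8.5, 0.6], [0, 0, 0, -8.5, 0.6], [0, 0, 0, -8.5, 0.6], [0, 0, 0, -8.5, 0.6], [0, 0, 0, -8.5, 0.6]]}}

```text
t: 41.2
eef_pos: [572.6, 338.2, 161.4]
tcp_rot: [-3.14, 0.002, 1.23]
ft_force: [-0.2, 0.2, 0.2]
opening: 0.4
grip_force: 0.0
```

Call:
{"name": "carry_out", "arguments": {"motion": [[0, 0, 0, -8, 0.6], [0, 0, 0, -8, 0.6], [0, 0, 0, -8, 0.6], [0, 0, 0, -8, 0.6], [0, 0, 0, -8, 0.6], [0, 0, 0, -8, 0.6], [0, 0, 0, -8, 0.6], [0, 0, 0, -8, 0.6], [0, 0, 0, -8, 0.6], [0, 0, 0, -6, 0.6], [0, 0, 0, 0, 0.6], [0, 0, 0, 0, 0.6]]}}

```text
t: 42.4
eef_pos: [572.8, 338.4, 162.1]
tcp_rot: [-3.14, -0.001, 2.582]
ft_force: [-0.3, -0.3, 0.5]
opening: 0.399
grip_force: 0.0
```

```bash
python3 key.py; python3 d.py 573.3 337.8 64 2.585
```

```text
-0.5770895033424209 2.5823230296304938 [572.88696389 338.415905   162.41109334]
[(43, 150), (43, 152), (58, 148), (135, 146), (154, 318), (159, 336), (163, 334), (164, 320)]
[np.float64(11.720983932381579)]
turn -0.2 then shift [-0.7 -0.3 98.4] t 42.5
```

The pointer is at 150° and the red mark at 11.5°, so about 138° remain.

Call:
{"name": "carry_out", "arguments": {"motion": [[-1, 0, 30, 0, 0.6], [0, 0, 35, 0, 0.6], [0, 0, 23, 0, 0.6], [0, 0, 11, 0, 0.6], [0, 0, 0, 0, 1], [0, 0, 0, 0, 1], [0, 0, 0, 0, 1], [0, 0, 0, 0, 1], [0, 0, 0, 0, 1], [0, 0, 0, 0, 1], [0, 0, 0, 0, 1]]}}

```text
t: 43.55
eef_pos: [574.4, 338.2, 65.4]
tcp_rot: [3.14, 0.001, 2.585]
ft_force: [0.1, -0.1, 6.0]
opening: 0.102
grip_force: 30.0
```

Call:
{"name": "carry_out", "arguments": {"motion": [[0, 0, 0, 4, 1], [0, 0, 0, 8, 1], [0, 0, 0, 8, 1], [0, 0, 0, 8, 1], [0, 0, 0, 8, 1], [0, 0, 0, 8, 1], [0, 0, 0, 8, 1], [0, 0, 0, 8, 1], [0, 0, 0, 8, 1], [0, 0, 0, 8, 1], [0, 0, 0, 8, 1], [0, 0, 0, 8, 1]]}}

```text
t: 44.75
eef_pos: [572.9, 337.8, 65.4]
tcp_rot: [-3.141, 0.001, 0.974]
ft_force: [-8.4, -1.7, 10.5]
opening: 0.101
grip_force: 30.0
```

Call:
{"name": "carry_out", "arguments": {"motion": [[0, 0, 0, 8, 1], [0, 0, 0, 8, 1], [0, 0, 0, 8, 1], [0, 0, 0, 8, 1], [0, 0, 0, 6, 1], [0, 0, 0, 4, 1], [0, 0, 0, 2, 1], [0, 0, 0, 0, 1], [0, 0, 0, 0, 1]]}}

```text
t: 45.65
eef_pos: [572.5, 338.5, 65.4]
tcp_rot: [-3.141, 0.002, 0.212]
ft_force: [-9.9, 1.5, 10.4]
opening: 0.102
grip_force: 30.0
```

```bash
python3 -c "
from h import *
s=env.state();print(s['tcp_rot'],s['moment'],s['opening'])"
```

```text
[-3.14099158e+00  2.14705255e-03  2.11665798e-01] [0.27813374 1.87587534 0.00887262] 0.10246656393941793
```

Call:
{"name": "carry_out", "arguments": {"motion": [[0, 0, 0, 2, 1], [0, 0, 0, 2, 1], [0, 0, 0, 0, 1]]}}

```text
t: 45.95
eef_pos: [572.7, 338.5, 65.4]
tcp_rot: [-3.141, 0.002, 0.142]
ft_force: [-9.3, 1.3, 9.9]
opening: 0.113
grip_force: 31.0
```

```bash
python3 -c "
from h import *
s=env.state();print(s['tcp_rot'],s['moment'],s['opening'])"
```

```text
[-3.14143922e+00  1.55391864e-03  1.42020171e-01] [0.29643226 1.65968605 0.6874636 ] 0.11328982946395923
```

The moment jumped to 0.69 N m, so the key is at its stop. I'll release, retreat and check everything.

Call:
{"name": "carry_out", "arguments": {"motion": [[0, 0, 0, -2, 1], [0, 0, 0, 0, 0.6], [0, 0, 0, 0, 0.6], [0, 0, 0, 0, 0.6], [0, 0, 0, 0, 0.6], [0, 0, -30, 0, 0.6], [0, 0, -40, 0, 0.6], [0, 0, -40, 0, 0.6], [0, 0, 0, 0, 0.6], [0, 0, 0, 0, 0.6]]}}

```text
t: 46.95
eef_pos: [574.2, 338.0, 174.9]
tcp_rot: [-3.141, -0.001, 0.176]
ft_force: [0.1, -0.2, -0.9]
opening: 0.397
grip_force: 0.0
```

```bash
python3 key.py
python3 - <<'E'
from h import *
np.set_printoptions(precision=1,suppress=True)
J=np.array([586.3,10.2]);a=0.16;X=np.array([np.cos(a),np.sin(a)]);Y=np.array([-X[1],X[0]])
def jf(p): return np.c_[(p-J)@X,(p-J)@Y]
c=cam("top")
for k in blobs(c,(0,140,60),(5,255,255),15,(235,150,285,225)): q=jf(w(c,k,121)); print("grip",q.min(0),q.max(0))
for k in blobs(c,(80,0,175),(140,40,255),60,(230,100,300,280),3): q=jf(w(c,k,89)); print("bar",q.min(0),q.max(0),rect(c,k,89)[2])
for k in blobs(c,(80,0,185),(140,30,255),40,(360,190,430,255)): print("white",w(c,cv2.fitEllipse(k)[0],63))
s=cam("scene"); P=[[*(J-80*X),15],[*J,15],[*(J-80*X),75],[*J,75]]; print("scene predicted bottoms/tops",px(s,P))
for k in blobs(s,(2,100,40),(12,255,150),25,(250,170,340,260)): print(k.mean(0),k.min(0),k.max(0))
cv2.imwrite("pics/end.png",s["color"][:,:,::-1])
E
```

```text
1.8273834819461203 0.17647750646452165 [573.71438799 337.76370104 173.6629745 ]
[(38, 10), (38, 12), (45, 14), (139, 22), (141, 348), (141, 358), (143, 0), (143, 356)]
[np.float64(12.458376737170457)]
grip [-30.7  -6.9] [25.4  6. ]
bar [-169.9  -16. ] [-26.   16.9] 6.527196407318115
bar [ 27.6 -12.5] [168.9  11. ] 8.96554946899414
white [[ 493.1 -376.3]]
scene predicted bottoms/tops [[285.8 212.4]
 [304.9 231.1]
 [286.  200.4]
 [305.9 219.6]]
[302.2 229.6] [293 222] [313 238]
[283.4 210.8] [278 202] [293 218]
```

Run:
```python
from h import *
im=cv2.imread("pics/end.png"); h=cv2.cvtColor(im,cv2.COLOR_BGR2HSV).astype(int)
for v in range(194,246,2):
    print(v,"".join("T" if (h[v,u,0]<=11 and h[v,u,1]>120 and h[v,u,2]<190) else "o" if h[v,u,0]<25 and h[v,u,1]>90 else "B" if h[v,u,1]<40 else "." for u in range(270,330)))
```

```text
194 .....BBBBBBBBBBBBB.ToooooBBBBBBBBBBBBBBBBBBBBBBBBBBBBBBBBBBB
196 .......BBBBBBBBBBBBBBTTooooBBBBBBBBBBBBBBBBBBBBBBBBBBBBBBBBB
198 ......BoT.BBBBBBBBBBBBBToooooBBBBBBBBBBBBBBBBBBBBBBBBBBBBBBB
200 ....oooooT.BBBBBBBBBBBBBBoooooo.BBBBBBBBBBBBBBBBBBBBBBBBBBBB
202 BoToooooTo....BBBBBBBBBBBBBoooTTT.BBBBBBBBBBBBBBBBBBBBBBBBBB
204 ooooooooTToo....BBBBBBBBBBBBToooooT.BBBBBBBBBBBBBBBBBBBBBBBB
206 ooooooooTTTTTTooT.BBBBBBBBB.ToooooooT.BBBBBBBBBBBBBBBBBBBBBB
208 ooooooooTTTTTTTTTTT.BBBBBBB.TTToooooooT.BBBBBBBBBBBBBBBBBBBB
210 ooooooooTTTTTTTTTTTTT.BBBBB.TTTTTTooooooToBBBBBBBBBBBBBBBBBB
212 oooooooooTTTTTTTTTTTTTT.BBBBoTTTTTTTooooooToBBBBBBBBBBBBBBBB
214 oooooooooTTTTTTTTTTTTTTTooBBBBoTTTTTTTooooooTT.BBBBBBBBBBBBB
216 oooooooooooTTTTTTTTTTTooooo.BBBB.TTTTTTTooooooTo.BBBBBBBBBBB
218 ooooooooooooooooTTooooooooooToBBBB.TTTTTTToTTTTooo.BBBBBBBBB
220 oooooooooooooooooooooooooooooo..BBBB.TTTTTTTTTTooooo.BBBBBBB
222 ooooooooooooooooooooooooooooTo....BBBB.TTTTTT.BBoooooo.BBBBB
224 ooooooooooooooooooooooooooooTToo....BBBBBTT.BBBBBBoooooo.BBB
226 ooooooooooooooooooooooooooooTTTTTooooo.BBBBBBBBBBBBBoooooo.B
228 B.oooooooooooooooooooooooooTTTTTTTTTTTToBBBBBBBBBBBBBB.ooooo
230 BBB.oooooooooooooooooooooooTTTTTTTTTTTTTTTBBBBBBBBBBBBBB.ooo
232 BBBBB.ooooooooooooooooooooooTTTTTTTTTTTTTTTo.BBBBBBBBBBBBB.o
234 BBBBBBB.ooooooooooooooooooooTTTTTTTTTTTTTTTooo.BBBBBBBBBBBBB
236 BBBBBBBBB.ooooooooooooooooooooTTTTTTTTTTTooooooooBBBBBBBBBBB
238 BBBBBBBBBBB.oooooooooooooooooooooooooooooooooooooooBBBBBBBBB
240 BBBBBBBBBBBBB.oooooooooooooooooooooooooooooooooooooo.BBBBBBB
242 BBBBBBBBBBBBBBB.oooooooooooooooooooooooooooooooooooooo.BBBBB
244 BBBBBBBBBBBBBBBBB.oooooooooooooooooooooooooooooooooooooo.BBB
```

```bash
python3 -c "
from cell import env
print(env.job_done())"
```

```text
the job is handed in; nothing more can be done
None
```

I handed the job in at about 47 s of the 210 s allowed, and `job_done()` gave no verdict: the last check showed the white cup in the tray, the two terracotta cups present standing on pads 0 and 1, the bar level in both notches, and the key wound to its stop with the pointer on the red mark.

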